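Dispense one sauce tub and slide it into the empty order lane

TASK

Press the dispenser's plunger fully down once and let it spring back up, so that it pushes out a single sealed sauce tub; then slide that tub sideways along the counter, without lifting it, until it lies wholly between the two wooden rails of the empty order lane, and leave it there. Do not disturb the tub already waiting in the other lane, the shaker or the cup, and leave the other two tubs in the dispenser.

Things in the scene. Friction and masses are not known exactly. Their poses are not given: they have to be found in the camera images.
- dispenser: Sauce tub dispenser, screwed to the counter. Origin on the counter under the axis of its clear square magazine (60 x 60 mm outside, 50 mm inside, top open at 58 mm high, corner posts 60 mm). Its outlet faces its own -x (roughly towards the robot); its +y is its left-hand side seen from the robot's base. Behind the magazine, from 30 to 135 mm along its +x, stands a steel housing 66 mm wide and 50 mm high, with two 4 mm high feet that reach 47 mm to each side.
- plunger_top (a point): Centre of the top face of the black plunger knob (38 mm diameter, 14 mm thick), 85 mm along the dispenser's +x from its origin, 99 mm above the counter when up. It is pressed straight down 30 mm against a spring (3 N at first, 7.5 N at the bottom, a little more if pressed fast) and comes up by itself when let go.
- plunger (a joint): Travel of the plunger in m: 0 up, 0.030 fully down. A slide inside is driven 3 times as far as the plunger goes down and pushes the lowest tub out: pressed within 4 mm of the bottom it has left the magazine; when the plunger is up again, the next tub drops into its place and a second press would push that out too.
- outlet (a point): Point on the counter about where the axis of the pushed-out tub stands after a full slow press: 82 mm from the dispenser's origin along its -x. A faster press sends the tub a few cm farther.
- tub_low_center (a point): Centre of the lowest tub in the dispenser, the one to be pushed out and slid. All tubs are alike: closed round tubs 46 mm in diameter and 18 mm high, about 30 to 50 g, plain black; this centre is 9 mm above the tub's underside. It slides directly on the counter.
- tub_mid_center (a point): Centre of the second tub, stacked on the lowest one in the magazine. Stays in the dispenser and drops to the bottom when the lowest has gone.
- tub_top_center (a point): Centre of the third, uppermost tub in the magazine. Stays in the dispenser.
- lane_empty: The empty order lane, where the tub belongs, to the left or to the right of the outlet: two parallel wooden rails fixed on the bare counter, each 120 mm long, 14 mm wide and 14 mm high, with 90 mm clear between them. Origin on the counter at the middle of the lane. The rails run along its own y (about sideways, towards the outlet) at x = -52 and +52 mm; both ends are open.
- lane_taken: The other lane, alike, on the other side of the outlet. A tub already waits in it. Origin and axes as for the empty lane.
- tub_waiting_center (a point): Centre of the tub already waiting in the taken lane; not to be disturbed.
- shaker: Loose steel salt shaker, 44 mm diameter, 86 mm high; origin at the centre of its underside. Bystander.
- tea_glass: Loose white tea cup without handle, 60 mm diameter, 75 mm high; origin at the centre of its underside. Bystander.
Not all that is in view belongs to the job. Of the things like the dispenser, leave any that is green; of the rest the larger one is meant. What is shaped like the part that bears tub_top_center but blue or green is not meant.

How it is judged:
By the outcome, as a careful person would: the job done as asked, in the order asked, and still so for the second after the job is handed in, with the robot touching nothing.
It also fails if it takes over 45 s, if anything falls off the work surface, if the arm or the gripper's body presses on something with over 40 N, if the wrist force passes 120 N, or if a joint passes its speed limit or range.

ROBOT

A 6-joint arm with a two-finger parallel gripper is mounted at the origin on the work surface. World frame = base frame: x ahead of the robot, y to its left, z up, the work surface at z = 0. Lengths are in m, angles in rad, forces in N, time in s.
With the tool pointing down it reaches from about 0.275 to 0.75 m from the base axis. Payload 10.2 kg.
Tool frame: the origin (TCP) lies between the finger pads; the fingertips stand 19 mm ahead of it and the grasp point (between the pads) is the TCP; z points along the fingers, x is the direction in which the jaws open and shut, and the axes are right-handed (so a half turn about z gives the same grasp; the last joint's range is limited). The gripper opens to 85 mm and grips with 20 to 120 N. Pads are 22 mm wide; open, the fingers measure 114 mm over their backs; the gripper's body (76 mm by 85 mm) begins 54 mm behind the grasp point. The pads swing forward as they close: fully open they stand 13 mm farther back than shut.
Start: joints at [0.908, 0.313, 1.498, -0, 1.331, -0.223], TCP at [0.224, 0.475, 0.25] pointing down, gripper open.
Joint ranges: [-2.94, 2.94], [-0.97, 2.17], [0.19, 2.56], [-1.23, 4.37], [0.02, 3.11], [-2.88, 2.88]. Speed limits (rad/s): [2.39, 2.39, 3.01, 3.14, 3.14, 3.14].

INTERFACE

Orientations are given as a unit quaternion [w, x, y, z].
In Python, from workcell import status, grab_frame, finish_job gives the robot as it stands.
- The arm moves only by the tool play_rows, never from a script. Its arguments are lists of equal length, an entry for each row: "claw": the finger opening in m, from 0 to 0.0854; "slide": the shift along the tool's x, y, z in m, a list of three; "rotation": the turn, a rotation vector about the tool's x, y, z in rad, a list of three. A call has 1 to 5 rows; each row is the pose to reach, as a shift and turn from the pose commanded when the call began, along the tool's axes at that moment; what a row does not reach only later rows make up. A row lasts 1/10 s, in which the tool goes at most 50 mm and 8.59 degrees, less where a joint would pass 70% of its speed; a pose out of reach is approached as far as the arm can. A call with a gripper value outside its range is refused whole. The fingers move at their own pace and stop on an object; the grip force is fixed at half the most. Time passes only in rows, so rows that repeat a pose let the fingers close. It gives the time, the measured TCP pose, the force and the opening at its end, in the units of the state.
- status.get_state(): the state, without advancing time (a new reading comes with each control period).
- grab_frame(name): name is "scene" or "top"; returns a dict with "frame" (384x512x3 uint8, blue, green, red), "fx", "fy", "cx", "cy" (pixels), "rvec" (rotation vector, rad) and "tvec" (3), from world to camera coordinates, as OpenCV has them. Camera axes: x right, y down, z forward; pixel columns grow to the right and rows downward; lengths in m; the calibration is good to about 2 mm. A picture is of the moment at which its call begins. There is no depth.
- finish_job(): hands the job in, once; it reports no verdict.
The state is a dict: "clock": time; "joints": joint angles; "dq": joint speeds; "joint_efforts": joint torques, N m; "eef_pos": TCP position; "orientation": TCP orientation; "contact_force": force on the tool from outside, world axes, zero at the start; "moment": the same for the moment, N m; "grip_width": finger opening in m.
Only numpy, scipy, OpenCV 4.12 (cv2) and the standard library are available. Lean on these libraries where they do the work, as an engineer would, in place of code of your own. Each camera call takes 0.05 s, during which the arm holds its last target.

## Working session

There is one attempt and no reset: what is moved stays moved. The work goes in short steps, Python scripts to look and compute and a tool call to move; the robot and the scene stay as the last step left them, time stands still between calls to the robot, and variables do not carry over. Pictures are saved under pics/ and viewed, and the job is handed in when it is done.

Besides the shell and the picture viewer there is one more tool, called as a command line: name --argument value ..., lists and objects as JSON in quotes. play_rows: Moves the arm, as the interface text tells. Its arguments: {"type":"object","properties":{"claw":{"type":"array"},"slide":{"type":"array"},"rotation":{"type":"array"}},"required":["claw","slide","rotation"]}

```bash
mkdir -p pics; ls
cat > h.py <<'E'
import numpy as np, cv2
from workcell import status, grab_frame, finish_job
def cam(f):
    R=cv2.Rodrigues(np.array(f["rvec"],float))[0]; t=np.array(f["tvec"],float).ravel()
    return R,t
def ray(f,u,v):
    R,t=cam(f); d=R.T@np.array([(u-f["cx"])/f["fx"],(v-f["cy"])/f["fy"],1.]); return -R.T@t,d
def onz(f,u,v,z):
    o,d=ray(f,u,v); return o+d*(z-o[2])/d[2]
def proj(f,P):
    R,t=cam(f); p=(R@np.atleast_2d(P).T).T+t; return np.c_[f["fx"]*p[:,0]/p[:,2]+f["cx"],f["fy"]*p[:,1]/p[:,2]+f["cy"]]
def tri(a,pa,b,pb):
    o1,d1=ray(a,*pa);o2,d2=ray(b,*pb)
    s=np.linalg.lstsq(np.c_[d1,-d2],o2-o1,rcond=None)[0]
    A=o1+s[0]*d1;B=o2+s[1]*d2
    return (A+B)/2,np.linalg.norm(A-B)
E
python3 - <<'E'
from h import *
import pickle
print(status.get_state())
for n in("scene","top"):
    f=grab_frame(n);pickle.dump(f,open(n+"0.pkl","wb"));cv2.imwrite(f"pics/{n}0.png",f["frame"])
    R,t=cam(f);print(n,f["fx"],f["fy"],-R.T@t,R[2])
E
```

```text
pics
{'clock': 0.0, 'joints': array([ 9.07620684e-01,  3.13458865e-01,  1.49843565e+00,  3.41834846e-05,
        1.33099285e+00, -2.23400740e-01]), 'dq': array([-0.00028137,  0.00059975,  0.00158913, -0.00059937,  0.00069233,
       -0.00227043]), 'joint_efforts': array([ 1.13740073e-04, -4.12263429e+01, -2.59743333e+01, -8.46494595e-05,
        4.13582355e-03,  1.21676612e-05]), 'eef_pos': array([0.22337101, 0.47485824, 0.24973106]), 'orientation': array([ 2.01532587e-04,  8.44317051e-01,  5.35843539e-01, -6.15405776e-04]), 'contact_force': array([ 0.14495207, -0.20725322,  0.55703797]), 'moment': array([0.0550962 , 0.042032  , 0.05251917]), 'grip_width': 0.08527935920758484}
scene 481.8723591005264 481.8723591005264 [1.20433292 0.01245589 0.94544328] [-0.5980893  -0.04176072 -0.8003407 ]
top 386.5044524699479 386.5044524699479 [ 0.43012563 -0.06218178  0.88263587] [ 1.21918972e-01  1.31176887e-04 -9.92540048e-01]
```

View pics/scene0.png

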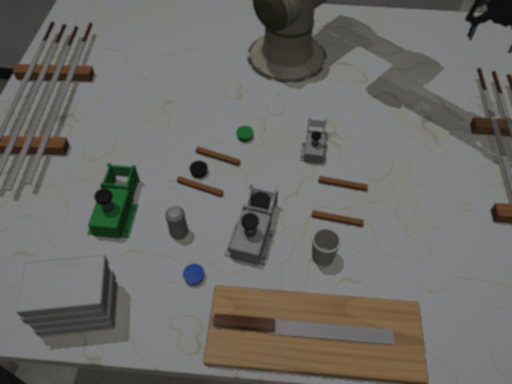

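View pics/top0.png

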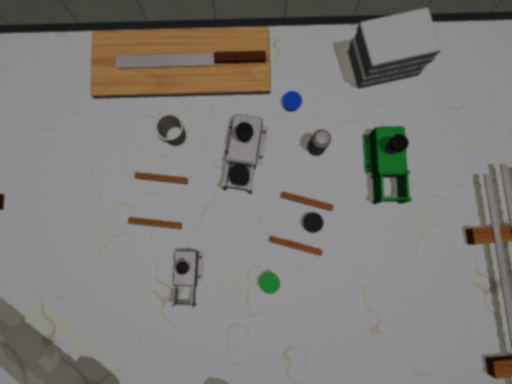

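Run:
```python
from h import *
import pickle
s=pickle.load(open("scene0.pkl","rb"));t=pickle.load(open("top0.pkl","rb"))
def crop(f,x0,y0,x1,y1,k,n):
    im=cv2.resize(f["frame"][y0:y1,x0:x1],None,fx=k,fy=k,interpolation=cv2.INTER_CUBIC)
    im=cv2.convertScaleAbs(im,alpha=1.6)
    for x in range((x0//10+1)*10,x1,10): cv2.putText(im,str(x),((x-x0)*k,8),0,.3,(0,0,255));cv2.line(im,((x-x0)*k,10),((x-x0)*k,16),(0,0,255))
    for y in range((y0//10+1)*10,y1,10): cv2.putText(im,str(y),(0,(y-y0)*k),0,.3,(0,0,255))
    cv2.imwrite("pics/"+n,im)
crop(t,120,105,270,235,5,"t1.png"); crop(s,220,110,380,270,4,"s1.png")
for n,p in (("lane endpts",(135,174)),("",(188,182)),("",(128,219)),("",(182,227)),("smalldisp",(187,275)),("waiting",(313,222))): print(n,onz(t,*p,.014))
```

```text
lane endpts [0.59311562 0.20672409 0.014     ]
 [0.57144929 0.08583909 0.014     ]
 [0.49076196 0.22130067 0.014     ]
 [0.46964692 0.09983343 0.014     ]
smalldisp [0.36353328 0.08913294 0.014     ]
waiting [ 0.47320435 -0.19427455  0.014     ]
```

View pics/t1.png

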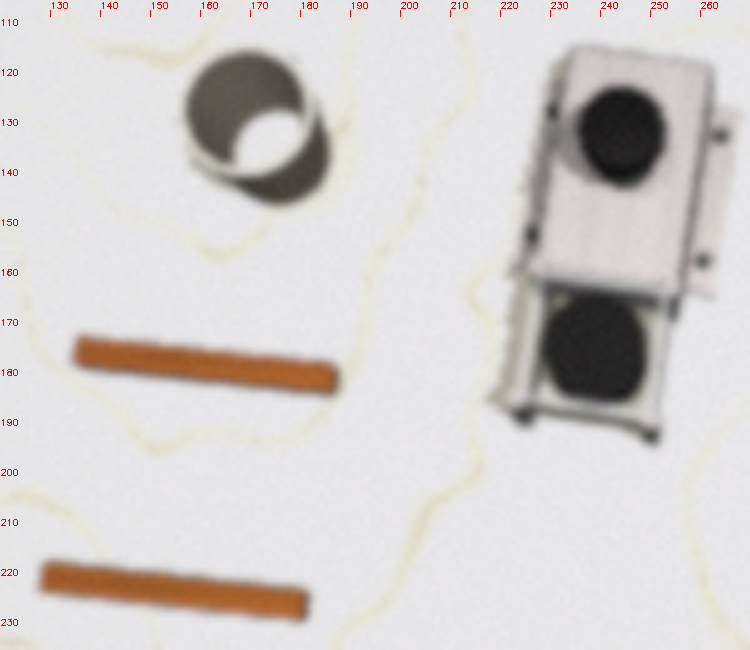

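View pics/s1.png

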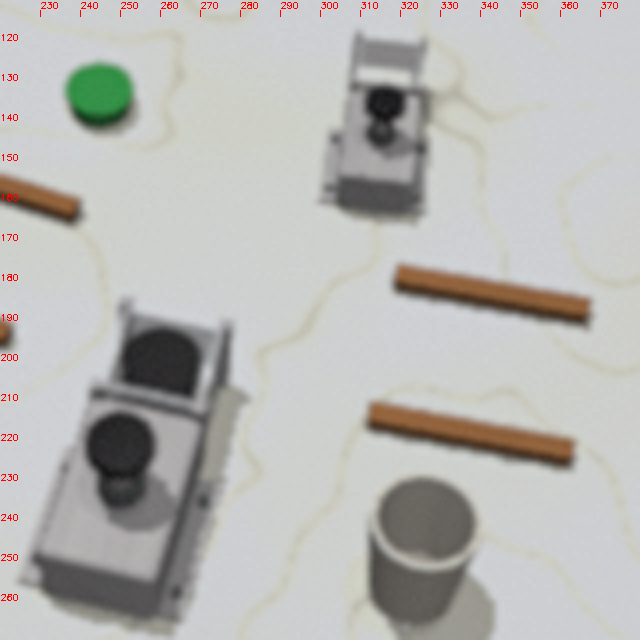

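Run:
```python
from h import *
import pickle
s=pickle.load(open("scene0.pkl","rb"));t=pickle.load(open("top0.pkl","rb"))
def blobs(f,mask,roi):
    m=np.zeros_like(mask);x0,y0,x1,y1=roi;m[y0:y1,x0:x1]=mask[y0:y1,x0:x1]
    n,l,st,c=cv2.connectedComponentsWithStats(m.astype(np.uint8))
    return [(c[i],st[i]) for i in range(1,n) if st[i,4]>25]
def masks(f):
    h=cv2.cvtColor(f["frame"],cv2.COLOR_BGR2HSV)
    return (h[...,0]<25)&(h[...,1]>110)&(h[...,2]>50), h[...,2]<50
to,td=masks(t);so,sd=masks(s)
for nm,f,m,roi in (("top rail",t,to,(115,160,340,260)),("sc rail",s,so,(170,140,380,240)),("top dark",t,td,(120,105,340,310)),("sc dark",s,sd,(180,120,380,270))):
    for c,st in blobs(f,m,roi): print(nm,c.round(1),st)
print("knob",tri(t,(244.4,132),s,(250,219.3)))
print("tub",tri(t,(239,174.6),s,(260,200)))
# posts front: 
print("postL",tri(t,(224.8,187.5),s,(276.8,191.5)),"postR",tri(t,(250.5,191.8),s,(251,186)))
# rail corners triangulated (top faces)
print(tri(t,(135.2,171.5),s,(367,184.5)),tri(t,(187.5,183.5),s,(312.5,210)))
```

```text
top rail [160.9 177.7] [136 173  51  10 256]
top rail [306.8 200.8] [282 193  51  17 263]
top rail [154.6 222.7] [129 218  52  10 262]
top rail [295.5 245.3] [270 237  52  18 264]
sc rail [217.5 155.4] [197 148  42  16 178]
sc rail [199.9 186.1] [178 177  44  18 204]
sc rail [342.6 182.8] [320 177  47  12 199]
sc rail [337.3 217.8] [313 211  50  14 238]
top dark [243.7 131.7] [236 123  17  19 247]
top dark [177.7 139.9] [169 132  15  13  69]
top dark [314.1 148.2] [308 139  16  16 128]
top dark [238.7 173.7] [228 163  21  22 369]
top dark [312.4 222.1] [304 213  18  19 271]
top dark [181.7 267.4] [176 262  12  12 114]
sc dark [315.5 138.2] [312 132   9  15 103]
sc dark [198.4 169.3] [190 162  17  16 221]
sc dark [260.  199.8] [251 192  19  17 256]
sc dark [249.7 224.1] [242 213  16  24 288]
sc dark [183.1 227.2] [180 218   8  19  87]
knob (array([ 0.661206  , -0.04624603,  0.09479303]), np.float64(0.000966209998958895))
tub (array([ 0.57897286, -0.03156696,  0.05010479]), np.float64(0.0005758793407064581))
postL (array([0.55127054, 0.00243828, 0.04906821]), np.float64(0.005436302731106505)) postR (array([ 0.54057822, -0.05574548,  0.04890477]), np.float64(0.0005486015418565793))
(array([0.57631104, 0.18341392, 0.12842884]), np.float64(0.02388206641392505)) (array([0.56850545, 0.08950788, 0.01008696]), np.float64(0.0036493959154872313))
```

Run:
```python
from h import *
import pickle
from scipy.optimize import least_squares
s=pickle.load(open("scene0.pkl","rb"));t=pickle.load(open("top0.pkl","rb"))
def W(p,L):
    c,q=np.cos(p[2]),np.sin(p[2]);L=np.array(L,float);return np.c_[p[0]+c*L[:,0]-q*L[:,1],p[1]+q*L[:,0]+c*L[:,1],L[:,2]]
def fit(L,pt,ps,p0):
    def r(p):
        w=W(p,L);return np.r_[(proj(t,w)-pt).ravel(),(proj(s,w)-ps).ravel()]
    o=least_squares(r,p0);return o.x,r(o.x).reshape(2,-1,2).round(1).tolist()
print("disp",fit([[.085,0,.098],[0,0,.054],[-.028,.028,.06],[-.028,-.028,.06]],[(244.2,131.8),(239,174.2),(224.8,187.5),(250.5,191.5)],[(250,219.5),(260,199.9),(277,191.5),(251,186)],[.6,0,-.2]))
print("empty",fit([[.052,0,.012],[-.052,0,.012]],[(160.9,177.7),(154.6,222.7)],[(337.3,217.8),(342.6,182.8)],[.53,.15,-.2]))
print("taken",fit([[.052,0,.012],[-.052,0,.012]],[(306.8,200.8),(295.5,245.3)],[(199.9,186.1),(217.5,155.4)],[.53,-.15,-.2]))
print("waiting",tri(t,(312.4,222.1),s,(198.4,169.3)))
print("cup", tri(t,(169.5,128),s,(325.5,240)), "shaker",tri(t,(322,135),s,(175,213)))
print("small knob",tri(t,(182,267.4),s,(316,136)),"small housing pts",[onz(t,*q,.03) for q in((173,248),(199,249),(173,305),(197,305))])
print("blue/green",onz(t,291,101,.018),onz(t,269,282,.018))
```

```text
disp (array([ 0.57747028, -0.03152218, -0.16937758]), [[[-0.3, -0.2], [-0.2, 0.8], [-0.9, -2.1], [-0.9, -2.5]], [[-0.1, -1.0], [-0.0, -1.4], [-2.0, -1.7], [0.3, -1.3]]])
empty (array([ 0.53306216,  0.15535042, -0.13451472]), [[[-0.1, -0.5], [-0.2, -0.2]], [[-0.1, -0.5], [-0.1, -0.5]]])
taken (array([ 0.47294103, -0.16734262, -0.28514218]), [[[-0.3, -0.5], [-0.2, -0.3]], [[-0.3, -0.7], [-0.2, -0.6]]])
waiting (array([ 0.47314912, -0.19319683,  0.0109688 ]), np.float64(0.0003544050523412203))
cup (array([0.68185494, 0.11534561, 0.06984256]), np.float64(0.0008921089935919246)) shaker (array([ 0.65313775, -0.20910257,  0.08436556]), np.float64(0.0034723789112082785))
small knob (array([0.38320019, 0.09097913, 0.06389824]), np.float64(0.0003429381583753273)) small housing pts [array([0.42359509, 0.11669472, 0.03      ]), array([0.41996081, 0.05982931, 0.03      ]), array([0.30215695, 0.11675268, 0.03      ]), array([0.30085038, 0.06516257, 0.03      ])]
blue/green [ 0.75489987 -0.15513592  0.018     ] [ 0.34415028 -0.09137882  0.018     ]
```

```bash
cat >> h.py <<'E'
from scipy.spatial.transform import Rotation as Ro
def plan(target,yaw=None):
    s=status.get_state();q=s["orientation"];R=Ro.from_quat([q[1],q[2],q[3],q[0]]).as_matrix()
    d=R.T@(np.array(target)-s["eef_pos"])
    a=np.degrees(np.arctan2(R[1,0],R[0,0]))
    print("t",round(s["clock"],2),"pos",s["eef_pos"].round(4),"xyaw",a.round(2),"tilt",R[:,2].round(4),"F",s["contact_force"].round(2),"w",round(s["grip_width"],4))
    print("slide",d.round(4),"len",np.linalg.norm(d).round(3),"rotz",None if yaw is None else -np.radians(yaw-a).round(4))
E
python3 -c "
from h import *
plan([.661,-.046,.25],80)"
```

```text
t 0.1 pos [0.2234 0.4749 0.2498] xyaw 64.8 tilt [-7.e-04 -9.e-04 -1.e+00] F [ 0.84 -0.03 -0.37] w 0.0854
slide [-2.850e-01  6.177e-01 -1.000e-04] len 0.68 rotz -0.2652
```

play_rows --claw '[0, 0, 0, 0, 0]' --slide '[[-0.02, 0.044, 0], [-0.04, 0.088, 0], [-0.06, 0.132, 0], [-0.08, 0.176, 0], [-0.1, 0.22, 0]]' --rotation '[[0, 0, -0.055], [0, 0, -0.11], [0, 0, -0.16], [0, 0, -0.21], [0, 0, -0.265]]'

```text
clock: 0.6
eef_pos: [0.3808, 0.2892, 0.2502]
orientation: [-0.0, 0.765, 0.644, -0.0]
contact_force: [0.6, 0.2, -0.3]
grip_width: 0.012
```

```bash
python3 -c "
from h import *
plan([.661,-.046,.25],80)"
```

```text
t 0.6 pos [0.3808 0.2892 0.2502] xyaw 80.12 tilt [-3.e-04 -1.e-04 -1.e+00] F [ 0.61  0.22 -0.34] w 0.012
slide [-2.821e-01  3.336e-01  1.000e-04] len 0.437 rotz 0.0021
```

play_rows --claw '[0, 0, 0, 0, 0]' --slide '[[-0.031, 0.037, 0], [-0.062, 0.074, 0], [-0.093, 0.111, 0], [-0.124, 0.148, 0], [-0.155, 0.185, 0]]' --rotation '[[0, 0, 0], [0, 0, 0], [0, 0, 0], [0, 0, 0], [0, 0, 0]]'

```text
clock: 1.1
eef_pos: [0.5361, 0.1043, 0.2501]
orientation: [-0.0, 0.766, 0.643, -0.0]
contact_force: [1.2, 0.6, -0.0]
grip_width: -0.0
```

```bash
python3 -c "
from h import *
plan([.661,-.046,.25],80)"
```

```text
t 1.1 pos [0.5361 0.1043 0.2501] xyaw 79.97 tilt [-5.e-04  1.e-04 -1.e+00] F [ 1.17  0.6  -0.  ] w -0.0
slide [-0.1262  0.1491 -0.    ] len 0.195 rotz -0.0005
```

play_rows --claw '[0, 0, 0, 0, 0]' --slide '[[-0.031, 0.037, 0], [-0.062, 0.074, 0], [-0.093, 0.111, 0], [-0.1262, 0.149, 0.02], [-0.1262, 0.149, 0.05]]' --rotation '[[0, 0, 0], [0, 0, 0], [0, 0, 0], [0, 0, 0], [0, 0, 0]]'

```text
clock: 1.6
eef_pos: [0.6625, -0.0488, 0.1999]
orientation: [0.002, 0.768, 0.641, 0.001]
contact_force: [0.0, -1.2, -0.1]
grip_width: 0.0
```

play_rows --claw '[0, 0]' --slide '[[0, 0, 0.03], [0, 0, 0.05]]' --rotation '[[0, 0, 0], [0, 0, 0]]'

```text
clock: 1.8
eef_pos: [0.6592, -0.0444, 0.1471]
orientation: [-0.002, 0.766, 0.642, -0.001]
contact_force: [0.6, 0.3, 1.0]
grip_width: -0.0002
```

Run:
```python
from h import *
import pickle
plan([.661,-.046,.12],80)
for n in("scene","top"):
    f=grab_frame(n);pickle.dump(f,open(n+"1.pkl","wb"))
    im=f["frame"][170:280,200:320] if n=="scene" else f["frame"][90:220,190:310]
    cv2.imwrite(f"pics/{n}1.png",cv2.convertScaleAbs(cv2.resize(im,None,fx=4.5,fy=4.5,interpolation=2),alpha=1.5))
```

```text
t 1.8 pos [ 0.6592 -0.0444  0.1471] xyaw 79.94 tilt [-0.0038  0.001  -1.    ] F [0.59 0.26 0.96] w -0.0002
slide [-0.0013  0.0021  0.0271] len 0.027 rotz -0.001
```

View pics/scene1.png

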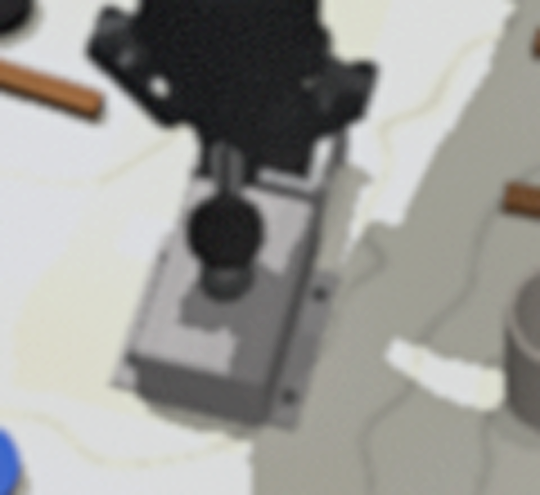

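View pics/top1.png

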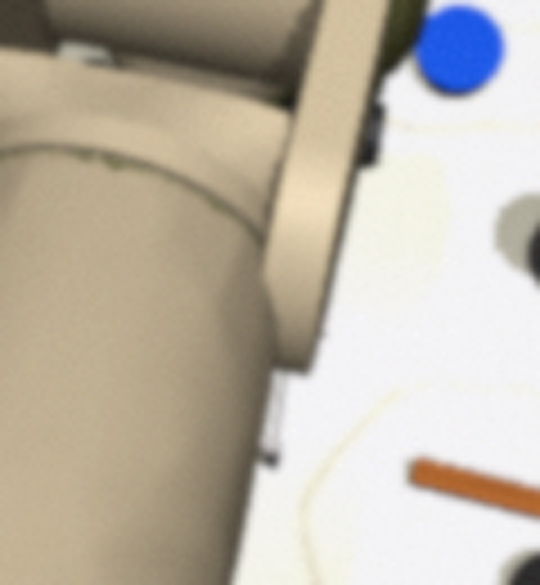

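Scene view: fingertips at about crop (228,185), standing over the knob top at (226,230), as intended; the top view is hidden by the arm. Now I approach to just above the knob.

play_rows --claw '[0, 0, 0, 0]' --slide '[[-0.001, 0.002, 0.01], [-0.001, 0.002, 0.018], [-0.001, 0.002, 0.024], [-0.001, 0.002, 0.026]]' --rotation '[[0, 0, 0], [0, 0, 0], [0, 0, 0], [0, 0, 0]]'

```text
clock: 2.3
eef_pos: [0.6617, -0.0454, 0.1238]
orientation: [-0.0, 0.766, 0.643, -0.0]
contact_force: [-0.2, 1.3, 0.4]
grip_width: -0.0002
```

play_rows --claw '[0, 0, 0, 0, 0]' --slide '[[0, 0, 0.002], [0, 0, 0.004], [0, 0, 0.006], [0, 0, 0.008], [0, 0, 0.01]]' --rotation '[[0, 0, 0], [0, 0, 0], [0, 0, 0], [0, 0, 0], [0, 0, 0]]'

```text
clock: 2.8
eef_pos: [0.662, -0.0455, 0.1147]
orientation: [0.0, 0.766, 0.643, 0.0]
contact_force: [-2.0, 0.1, 4.8]
grip_width: 0.0
```

play_rows --claw '[0, 0, 0, 0, 0]' --slide '[[0, 0, 0.002], [0, 0, 0.004], [0, 0, 0.006], [0, 0, 0.008], [0, 0, 0.01]]' --rotation '[[0, 0, 0], [0, 0, 0], [0, 0, 0], [0, 0, 0], [0, 0, 0]]'

```text
clock: 3.3
eef_pos: [0.662, -0.0455, 0.1053]
orientation: [0.0, 0.766, 0.643, 0.0]
contact_force: [-3.1, 0.0, 9.8]
grip_width: 0.0001
```

play_rows --claw '[0, 0, 0, 0, 0]' --slide '[[0, 0, 0.002], [0, 0, 0.004], [0, 0, 0.006], [0, 0, 0.008], [0, 0, 0.01]]' --rotation '[[0, 0, 0], [0, 0, 0], [0, 0, 0], [0, 0, 0], [0, 0, 0]]'

```text
clock: 3.8
eef_pos: [0.662, -0.0455, 0.0952]
orientation: [0.0, 0.766, 0.643, 0.0]
contact_force: [-3.2, -0.0, 8.6]
grip_width: -0.0001
```

play_rows --claw '[0, 0, 0, 0, 0]' --slide '[[0, 0, 0.002], [0, 0, 0.004], [0, 0, 0.005], [0, 0, 0.006], [0, 0, 0.006]]' --rotation '[[0, 0, 0], [0, 0, 0], [0, 0, 0], [0, 0, 0], [0, 0, 0]]'

```text
clock: 4.3
eef_pos: [0.662, -0.0455, 0.0892]
orientation: [0.0, 0.766, 0.643, 0.0]
contact_force: [-2.8, 0.2, 6.6]
grip_width: -0.0001
```

play_rows --claw '[0, 0, 0, 0]' --slide '[[0, 0, 0.001], [0, 0, 0.0015], [0, 0, 0.002], [0, 0, 0.002]]' --rotation '[[0, 0, 0], [0, 0, 0], [0, 0, 0], [0, 0, 0]]'

```text
clock: 4.7
eef_pos: [0.6621, -0.0455, 0.088]
orientation: [0.001, 0.766, 0.643, 0.0]
contact_force: [-4.2, 0.3, 12.9]
grip_width: -0.0
```

The bottom stop is reached, with the force rising to 12.9 N. Next I release the plunger.

play_rows --claw '[0, 0, 0, 0, 0]' --slide '[[0, 0, -0.005], [0, 0, -0.013], [0, 0, -0.022], [0, 0, -0.032], [0, 0, -0.045]]' --rotation '[[0, 0, 0], [0, 0, 0], [0, 0, 0], [0, 0, 0], [0, 0, 0]]'

```text
clock: 5.2
eef_pos: [0.6615, -0.0454, 0.1317]
orientation: [-0.0, 0.766, 0.643, -0.0]
contact_force: [-0.8, 0.4, 0.2]
grip_width: -0.0001
```

play_rows --claw '[0, 0, 0, 0, 0]' --slide '[[0, 0, -0.03], [0, 0, -0.07], [0.05, 0, -0.09], [0.1, 0, -0.09], [0.15, 0, -0.09]]' --rotation '[[0, 0, 0], [0, 0, 0], [0, 0, 0], [0, 0, 0], [0, 0, 0]]'

```text
clock: 5.7
eef_pos: [0.6875, 0.1001, 0.223]
orientation: [0.001, 0.766, 0.642, 0.001]
contact_force: [1.1, 0.1, 0.4]
grip_width: -0.0003
```

play_rows --claw '[0.06, 0.06, 0.06, 0.06]' --slide '[[0.045, 0, 0], [0.09, 0, 0], [0.13, 0, 0], [0.15, 0, 0]]' --rotation '[[0, 0, 0], [0, 0, 0], [0, 0, 0], [0, 0, 0]]'

```text
clock: 6.1
eef_pos: [0.7127, 0.2501, 0.2213]
orientation: [-0.0, 0.765, 0.644, -0.0]
contact_force: [0.0, -0.4, 0.6]
grip_width: 0.0581
```

```bash
cat > look.py <<'E'
from h import *
import pickle,sys
k=sys.argv[1]
for n in("scene","top"):
    f=grab_frame(n);pickle.dump(f,open(n+k+".pkl","wb"))
    cv2.imwrite(f"pics/{n}{k}.png",f["frame"])
    m=(cv2.cvtColor(f["frame"],cv2.COLOR_BGR2HSV)[...,2]<50).astype(np.uint8)
    N,l,st,c=cv2.connectedComponentsWithStats(m)
    for i in range(1,N):
        if 60<st[i,4]<900: print(n,c[i].round(1),st[i])
E
python3 look.py 2
```

```text
scene [501.8   6.2] [490   0  22  13 251]
scene [474.3  83. ] [459  64  40  40 464]
scene [ 5.1 73. ] [  0  67  13  13 136]
scene [315.6 137.9] [312 132   9  14  98]
scene [477.7 151.5] [435 137  68  20 174]
scene [198.5 169.3] [191 162  16  16 216]
scene [110.9 176. ] [106 168  10  15  95]
scene [119.9 212.9] [ 91 169  47  68 596]
scene [268.8 181.9] [261 175  16  15 191]
scene [104.8 199.3] [ 95 186  20  27 318]
scene [259.9 202.2] [251 197  18  12 156]
scene [495.3 214.9] [492 207   9  14  67]
scene [249.7 224.1] [242 214  16  23 283]
scene [105.4 286.5] [103 262   6  49 152]
scene [113.2 300.6] [111 280   5  44 111]
scene [  8.6 376.2] [  0 365  26  19 290]
top [471.4  15.7] [432  11  80  10 584]
top [363.   52.8] [356  28  17  48 298]
top [355.3  65.5] [349  43  15  44 227]
top [239.4  60.5] [215  59  50   4 146]
top [243.6 131.6] [236 123  16  19 240]
top [374.2 166.2] [366 130  15  73 483]
top [395.9 144. ] [385 135  23  19 314]
top [314.  148.3] [308 140  16  15 123]
top [238.9 174.3] [229 164  20  21 319]
top [400.7 184.5] [389 175  18  22 205]
top [233.3 212.2] [225 203  18  19 262]
top [312.4 222. ] [304 213  18  19 266]
top [469.5 235.8] [466 229   8  15  83]
top [181.6 267.4] [176 262  12  12 116]
top [494.5 362.7] [486 355  26  21 181]
```

View pics/scene2.png

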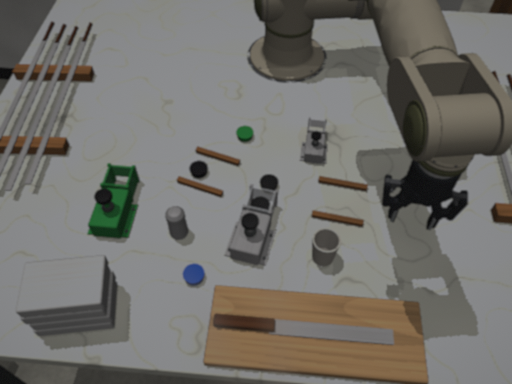

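View pics/top2.png

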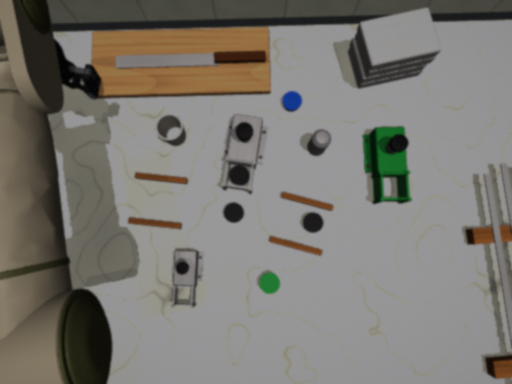

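One tub is out, at top (233,212) and scene (269,182). The plunger is back at its old pixel, and the other tubs, shaker and cup haven't moved.

Run:
```python
from h import *
import pickle
s=pickle.load(open("scene2.pkl","rb"));t=pickle.load(open("top2.pkl","rb"))
print(tri(t,(233.3,212.2),s,(268.9,181.9)),onz(t,233.3,212.2,.013),onz(s,268.9,181.9,.012))
plan([.494,-.018,.22],80)
```

```text
(array([ 0.49976269, -0.01599458,  0.01585096]), np.float64(4.932544806696157e-05)) [ 0.49998936 -0.01581801  0.013     ] [ 0.49684722 -0.01613702  0.012     ]
t 6.2 pos [0.7128 0.2495 0.2208] xyaw 80.19 tilt [-8.e-04  3.e-04 -1.e+00] F [ 0.55 -0.07 -0.35] w 0.0602
slide [-0.3009 -0.17    0.0009] len 0.346 rotz 0.0034
```

play_rows --claw '[0.065, 0.065, 0.065, 0.065, 0.065]' --slide '[[-0.04, -0.022, 0], [-0.08, -0.045, 0], [-0.12, -0.067, 0], [-0.16, -0.09, 0], [-0.2, -0.112, 0]]' --rotation '[[0, 0, 0], [0, 0, 0], [0, 0, 0], [0, 0, 0], [0, 0, 0]]'

```text
clock: 6.7
eef_pos: [0.5663, 0.0668, 0.2218]
orientation: [0.0, 0.766, 0.642, 0.0]
contact_force: [1.9, -0.7, 0.5]
grip_width: 0.0652
```

```bash
python3 -c "
from h import *
plan([.498,-.016,.12],80)"
```

```text
t 6.7 pos [0.5663 0.0668 0.2218] xyaw 79.93 tilt [ 4.e-04 -4.e-04 -1.e+00] F [ 1.87 -0.66  0.47] w 0.0652
slide [-0.0934 -0.0528  0.1018] len 0.148 rotz -0.0012
```

play_rows --claw '[0.065, 0.065, 0.065, 0.065, 0.065]' --slide '[[-0.03, -0.018, 0.02], [-0.06, -0.036, 0.045], [-0.0934, -0.053, 0.07], [-0.0934, -0.053, 0.1], [-0.0934, -0.053, 0.1]]' --rotation '[[0, 0, 0], [0, 0, 0], [0, 0, 0], [0, 0, 0], [0, 0, 0]]'

```text
clock: 7.2
eef_pos: [0.4975, -0.0147, 0.1191]
orientation: [-0.002, 0.767, 0.642, -0.002]
contact_force: [0.2, 0.7, 0.7]
grip_width: 0.0647
```

```bash
python3 -c "
from h import *
plan([.498,-.016,.022],80)"
```

```text
t 7.2 pos [ 0.4975 -0.0147  0.1191] xyaw 79.84 tilt [-0.0057  0.0014 -1.    ] F [0.17 0.72 0.73] w 0.0647
slide [-0.0012  0.0013  0.0971] len 0.097 rotz -0.0028
```

play_rows --claw '[0.065, 0.065, 0.065, 0.065, 0.065]' --slide '[[0, 0.001, 0.02], [-0.001, 0.001, 0.04], [-0.001, 0.001, 0.06], [-0.001, 0.001, 0.073], [-0.001, 0.001, 0.073]]' --rotation '[[0, 0, 0], [0, 0, 0], [0, 0, 0], [0, 0, 0], [0, 0, 0]]'

```text
clock: 7.7
eef_pos: [0.5005, -0.0148, 0.048]
orientation: [-0.001, 0.766, 0.643, -0.0]
contact_force: [-0.4, 0.0, 0.3]
grip_width: 0.0651
```

```bash
python3 -c "
from h import *
plan([.498,-.016,.022],80)
f=grab_frame('scene')
cv2.imwrite('pics/s3.png',cv2.convertScaleAbs(cv2.resize(f['frame'][120:240,210:330],None,fx=5,fy=5,interpolation=2),alpha=1.8,beta=20))"
```

```text
t 7.7 pos [ 0.5005 -0.0148  0.048 ] xyaw 80.0 tilt [-1.4e-03  3.0e-04 -1.0e+00] F [-0.38  0.04  0.29] w 0.0651
slide [-0.0016 -0.0022  0.026 ] len 0.026 rotz -0.0
```

View pics/s3.png

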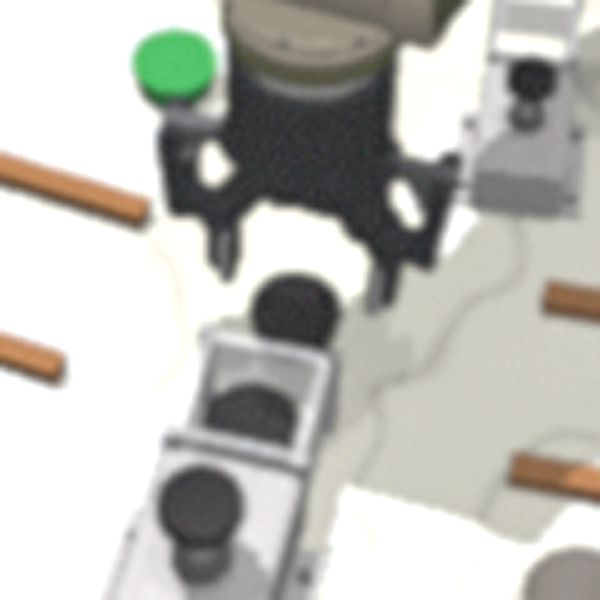

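The fingers at crop (228,270) and (380,300) straddle the tub at (296,310). They stand about 2 to 3 mm to the right of centre, so I'll shift slightly and lower.

play_rows --claw '[0.065, 0.065, 0.065, 0.065, 0.065]' --slide '[[-0.002, -0.001, 0.006], [-0.002, -0.001, 0.012], [-0.002, -0.001, 0.018], [-0.002, -0.001, 0.024], [-0.002, -0.001, 0.024]]' --rotation '[[0, 0, 0], [0, 0, 0], [0, 0, 0], [0, 0, 0], [0, 0, 0]]'

```text
clock: 8.25
eef_pos: [0.4989, -0.0166, 0.0235]
orientation: [-0.001, 0.766, 0.643, -0.0]
contact_force: [-0.1, 0.1, -0.4]
grip_width: 0.0649
```

```bash
python3 -c "
from h import *
plan([.533,.155,.022],80)
f=grab_frame('scene')
cv2.imwrite('pics/s4.png',cv2.convertScaleAbs(cv2.resize(f['frame'][120:240,210:330],None,fx=5,fy=5,interpolation=2),alpha=1.8,beta=20))"
```

```text
t 8.25 pos [ 0.4989 -0.0166  0.0235] xyaw 79.98 tilt [-1.4e-03  4.0e-04 -1.0e+00] F [-0.12  0.12 -0.37] w 0.0649
slide [0.1749 0.0037 0.0015] len 0.175 rotz -0.0003
```

View pics/s4.png

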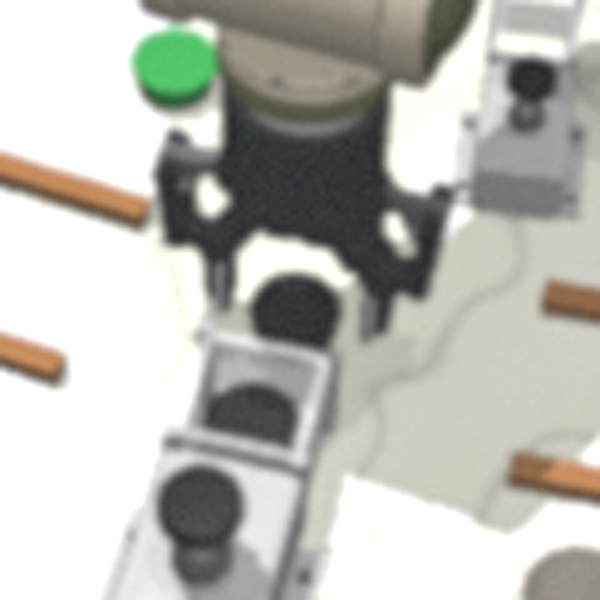

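play_rows --claw '[0.06, 0.055, 0.05, 0.05]' --slide '[[-0.001, 0, 0], [-0.001, 0, 0], [-0.001, 0, 0], [-0.001, 0, 0]]' --rotation '[[0, 0, 0], [0, 0, 0], [0, 0, 0], [0, 0, 0]]'

```text
clock: 8.7
eef_pos: [0.4992, -0.0177, 0.0244]
orientation: [0.0, 0.766, 0.643, 0.0]
contact_force: [-0.9, -1.0, -0.7]
grip_width: 0.0501
```

play_rows --claw '[0.05, 0.05, 0.05, 0.05, 0.05]' --slide '[[0.006, 0, 0], [0.014, 0, 0], [0.022, 0.001, 0], [0.03, 0.001, 0], [0.038, 0.001, 0]]' --rotation '[[0, 0, 0], [0, 0, 0], [0, 0, 0], [0, 0, 0], [0, 0, 0]]'

```text
clock: 9.2
eef_pos: [0.5069, 0.0204, 0.0243]
orientation: [0.0, 0.766, 0.643, -0.0]
contact_force: [0.5, -0.0, -0.3]
grip_width: 0.05
```

```bash
python3 -c "
from h import *
plan([.533,.155,.022],80)
f=grab_frame('scene')
cv2.imwrite('pics/s5.png',cv2.convertScaleAbs(cv2.resize(f['frame'][120:240,240:360],None,fx=5,fy=5,interpolation=2),alpha=1.8,beta=20))"
```

```text
t 9.2 pos [0.5069 0.0204 0.0243] xyaw 80.01 tilt [-0. -0. -1.] F [ 0.47 -0.05 -0.29] w 0.05
slide [0.1371 0.0024 0.0023] len 0.137 rotz 0.0002
```

View pics/s5.png

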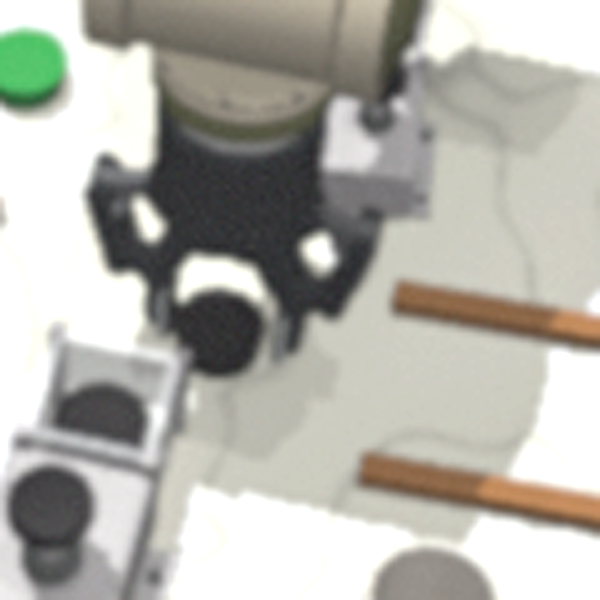

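The tub moves along between the pads at crop (218,332), with the lane mouth ahead at (395,295) and (365,468). I carry on.

play_rows --claw '[0.05, 0.05, 0.05, 0.05, 0.05]' --slide '[[0.01, 0, 0], [0.02, 0, 0], [0.03, 0.0005, 0], [0.04, 0.0005, 0], [0.05, 0.001, 0]]' --rotation '[[0, 0, 0], [0, 0, 0], [0, 0, 0], [0, 0, 0], [0, 0, 0]]'

```text
clock: 9.75
eef_pos: [0.5166, 0.0695, 0.0243]
orientation: [-0.0, 0.766, 0.643, -0.0]
contact_force: [-0.0, -0.2, 0.0]
grip_width: 0.0502
```

```bash
python3 -c "
from h import *
plan([.533,.155,.022],80)
f=grab_frame('scene')
cv2.imwrite('pics/s6.png',cv2.convertScaleAbs(cv2.resize(f['frame'][120:240,260:380],None,fx=5,fy=5,interpolation=2),alpha=1.8,beta=20))"
```

```text
t 9.75 pos [0.5166 0.0695 0.0243] xyaw 79.99 tilt [-0.  0. -1.] F [-0.01 -0.16  0.01] w 0.0502
slide [0.0871 0.0013 0.0023] len 0.087 rotz -0.0001
```

View pics/s6.png

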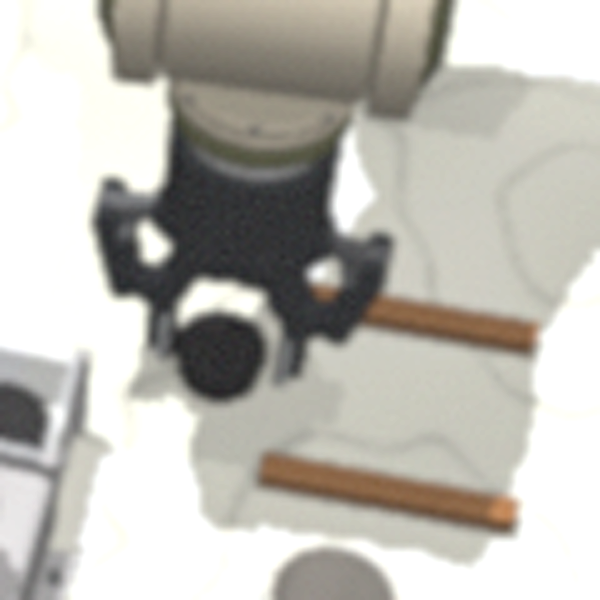

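play_rows --claw '[0.05, 0.05, 0.05, 0.05, 0.05]' --slide '[[0.01, 0, 0], [0.02, 0, 0], [0.03, 0.0005, 0], [0.04, 0.0005, 0], [0.05, 0.001, 0]]' --rotation '[[0, 0, 0], [0, 0, 0], [0, 0, 0], [0, 0, 0], [0, 0, 0]]'

```text
clock: 10.3
eef_pos: [0.5262, 0.1185, 0.0243]
orientation: [-0.0, 0.766, 0.643, -0.0]
contact_force: [-0.7, 0.2, 0.0]
grip_width: 0.0501
```

play_rows --claw '[0.05, 0.05, 0.05, 0.05, 0.05]' --slide '[[0.01, 0, 0], [0.02, 0, 0], [0.029, 0, 0], [0.036, 0, 0], [0.039, 0, 0]]' --rotation '[[0, 0, 0], [0, 0, 0], [0, 0, 0], [0, 0, 0], [0, 0, 0]]'

```text
clock: 10.8
eef_pos: [0.533, 0.1567, 0.0243]
orientation: [0.0, 0.766, 0.643, 0.0]
contact_force: [-0.3, -0.4, 0.6]
grip_width: 0.0499
```

```bash
python3 -c "
from h import *
plan([.533,.155,.022],80)
f=grab_frame('scene')
cv2.imwrite('pics/s7.png',cv2.convertScaleAbs(cv2.resize(f['frame'][130:250,280:400],None,fx=5,fy=5,interpolation=2),alpha=1.8,beta=20))"
```

```text
t 10.8 pos [0.533  0.1567 0.0243] xyaw 80.02 tilt [ 1.e-04  0.e+00 -1.e+00] F [-0.28 -0.42  0.64] w 0.0499
slide [-0.0017  0.0003  0.0023] len 0.003 rotz 0.0003
```

View pics/s7.png

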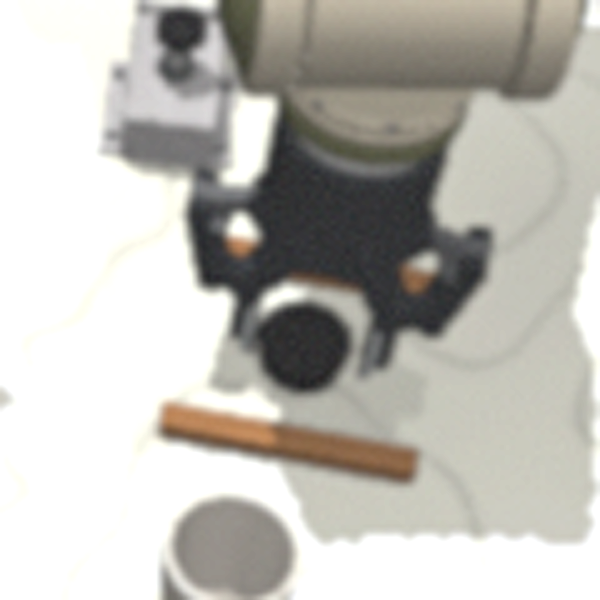

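The tub at crop (303,346) lies between the rails, about mid-lane. I open a little and go straight up.

play_rows --claw '[0.055, 0.06, 0.065, 0.065]' --slide '[[-0.001, 0, 0], [-0.001, 0, 0], [-0.001, 0, 0], [-0.001, 0, 0]]' --rotation '[[0, 0, 0], [0, 0, 0], [0, 0, 0], [0, 0, 0]]'

```text
clock: 11.25
eef_pos: [0.5327, 0.1548, 0.0243]
orientation: [-0.0, 0.766, 0.643, -0.0]
contact_force: [-0.3, -0.6, -0.4]
grip_width: 0.0649
```

play_rows --claw '[0.065, 0.065, 0.065, 0.065, 0.065]' --slide '[[0, 0, -0.01], [0, 0, -0.03], [0, 0, -0.06], [0, 0, -0.1], [0, 0, -0.15]]' --rotation '[[0, 0, 0], [0, 0, 0], [0, 0, 0], [0, 0, 0], [0, 0, 0]]'

```text
clock: 11.75
eef_pos: [0.5319, 0.1549, 0.1755]
orientation: [-0.001, 0.766, 0.643, -0.001]
contact_force: [0.8, -0.4, 0.8]
grip_width: 0.0648
```

play_rows --claw '[0.065, 0.065, 0.065, 0.065, 0.065]' --slide '[[0.03, 0, -0.03], [0.07, -0.01, -0.04], [0.11, -0.02, -0.04], [0.15, -0.03, -0.04], [0.19, -0.04, -0.04]]' --rotation '[[0, 0, 0], [0, 0, 0], [0, 0, 0], [0, 0, 0], [0, 0, 0]]'

```text
clock: 12.25
eef_pos: [0.5259, 0.3507, 0.2153]
orientation: [0.0, 0.766, 0.643, 0.0]
contact_force: [1.0, -0.5, 0.4]
grip_width: 0.0652
```

play_rows --claw '[0.065, 0.065, 0.065, 0.065]' --slide '[[0.03, -0.01, 0], [0.06, -0.02, 0], [0.08, -0.03, 0], [0.08, -0.03, 0]]' --rotation '[[0, 0, 0], [0, 0, 0], [0, 0, 0], [0, 0, 0]]'

```text
clock: 12.65
eef_pos: [0.5094, 0.4354, 0.2146]
orientation: [-0.0, 0.765, 0.644, 0.0]
contact_force: [0.1, -0.4, 0.0]
grip_width: 0.0649
```

```bash
python3 look.py 8 | grep -v "^scene \[ *[4]"; python3 -c "
from h import *
plan([.533,.155,.022],80)"
```

```text
scene [ 5.2 73. ] [  0  67  13  14 144]
scene [83.7 76.6] [ 73  70  20  11 113]
scene [315.5 138.1] [312 132   9  15 102]
scene [ 57.3 149.8] [ 44 141  25  13 140]
scene [198.4 169.3] [190 162  17  16 220]
scene [115.2 173.9] [106 167  23  16 183]
scene [119.9 212.8] [ 90 168  49  70 654]
scene [105.1 198.9] [ 95 186  24  27 340]
scene [340.4 199.2] [332 191  18  18 250]
scene [259.9 202.2] [251 197  18  12 162]
scene [249.7 224.1] [242 213  16  24 289]
scene [182.8 226.8] [177 218  11  19  92]
scene [105.4 287.6] [102 261   7  52 185]
scene [113.1 301.1] [111 277   6  48 143]
scene [244.1 327.9] [226 326  37   5  77]
scene [  9.2 374.7] [  0 363  26  21 345]
top [471.4  15.7] [432  11  80  10 598]
top [372.7  55. ] [356  27  78  49 410]
top [355.5  65.9] [349  43  16  44 242]
top [239.2  60.4] [215  59  50   4 155]
top [243.6 131.6] [236 123  17  19 248]
top [374.2 166. ] [366 130  15  73 501]
top [177.8 139.9] [170 133  14  12  66]
top [395.9 143.9] [385 134  23  20 319]
top [314.1 148.1] [308 139  16  16 127]
top [238.9 174.2] [229 163  20  22 326]
top [400.6 184.5] [387 175  20  22 211]
top [156.5 200.2] [147 191  20  19 270]
top [312.4 222.1] [304 213  18  19 270]
top [469.6 235.9] [466 229   8  15  88]
top [181.7 267.4] [176 262  12  12 113]
top [494.5 362.7] [486 355  26  22 191]
t 12.75 pos [0.5107 0.4328 0.2147] xyaw 80.01 tilt [ 2.e-04 -2.e-04 -1.e+00] F [ 0.16 -0.39  0.26] w 0.0652
slide [-0.2697  0.0701  0.1927] len 0.339 rotz 0.0002
```

View pics/top8.png

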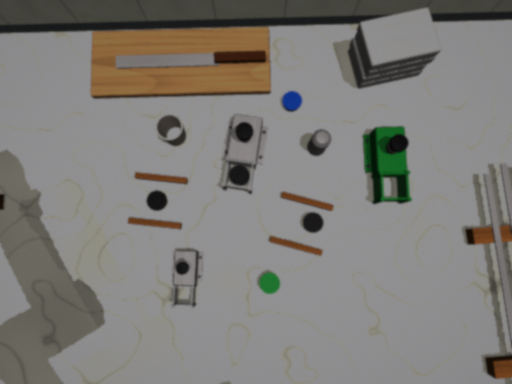

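View pics/scene8.png

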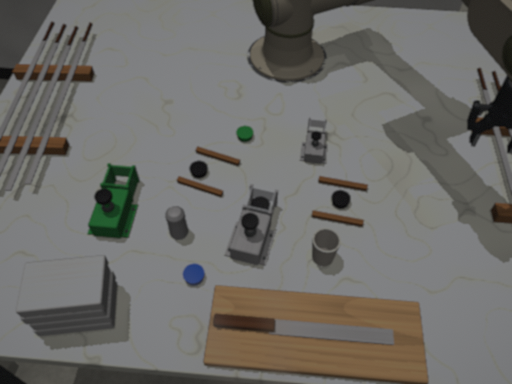

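The tub is at top (156.5,200.2) against a lane midpoint of (157.8,200.2), and at scene (340,199). The waiting tub, shaker, cup and plunger are at their starting pixels.

```bash
python3 -c "
from h import *
import pickle
s=pickle.load(open('scene8.pkl','rb'));t=pickle.load(open('top8.pkl','rb'))
print(tri(t,(156.5,200.2),s,(340.4,199.2)))
print(finish_job())"
```

```text
(array([0.53199565, 0.15729156, 0.01154355]), np.float64(0.0013234880715792838))
the job is handed in; nothing more can be done
None
```

The job is done and handed in at about 12.8 s. I pressed the large grey dispenser's plunger once, slowly, to its stop (about 13 N) and let it spring back up. I then slid the pushed-out tub along the counter into the empty left lane, with the fingers set loosely around it so it was never gripped or lifted.

Last checks:
- **Tub in the lane:** it measures (0.532, 0.157) m against a lane centre of (0.533, 0.155) m, so it lies wholly between the rails. The two views agree to 1.3 mm.
- **Everything else:** the plunger is up. The waiting tub, shaker and cup are within half a pixel of where they started.
- **Dispenser contents:** the top tub shows in the magazine, a little lower than before. I inferred the second one beneath it, since it can't be seen directly.
- **Robot:** it stands well clear and touches nothing.

No final check failed. One early triangulation of a rail corner was poor (24 mm ray gap), so I placed the lanes by fitting the rail centres in both views instead.

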